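# Clamp a chromatography column in a V-cradle

### The job

Lay the steel column in the V-cradle so that it rests in both V notches, slide it gently along the notches until it rests against the sprung end stop, then swing the clamp strap over it until the strap is fully home, and let go. Do not ram the end stop or bang the column down, and leave the other things on the bench alone.

Things in the scene. Friction and masses are not known exactly. Their poses are not given: they have to be found in the camera images.
- column_mid (a point): Centre of the loose steel column: a round barrel 22 mm in diameter, 106 mm long, between two hexagonal end nuts (28 mm across flats, 12 mm long), 130 mm over all, 0.22 to 0.38 kg, both ends alike. It starts lying on nut flats, this point 14 mm above the bench. y runs along the column, z is up at the start. Left of it a cabinet 0.5 m tall stands beyond x = 0.52, y = 0.06 to 0.48 m.
- cradle: Fixed aluminium V-cradle, origin on the bench below the seat's middle; y along the seat, z up. Base 8 mm thick, x -34 to 70, y -116 to 42 mm. Two V plates (8 thick, 60 wide, up to z = 32 mm) at y = -34 and +34 mm, 90 degree notches, mouth 40 mm; the 60 mm gap between them is for the fingers. Pivot post (radius 10, top z = 50 mm) at x = 53, y = -40. End stop at the -y end, far from the robot.
- cradle_seat (a point): Where the column's axis runs when it lies in both notches: over the cradle's origin, 28 mm above the bench; axes as the cradle's, y along the column. The nuts must hang outside the V plates: the column's centre may lie up to 15 mm along y either side of this point. Sliding drags with about 2 N. Equipment hangs 0.54 m over the bench beyond x = 0.57 m, behind the cradle: wrists stay clear if lifts stay below about 0.15 m.
- stop_block: End stop's block (44 x 14 x 36 mm), foot centre at cradle y = -105 mm, axes as the cradle's. A rod at seat height ends towards +y in a sprung black tip, 18 mm wide: 4 mm travel, 0.6 N at touch, 6.6 N fully in, then rigid. The rod's setting is not measured: the free tip face is 31 to 43 mm from the block's centre (62 to 74 mm from the seat's), to be felt for. Over 15 N is ramming it.
- strap (a joint): Swing of the steel clamp strap about the pivot post, rad: 0 is fully home (hard stop), the strap pointing from the post to the seat's middle, slantwise over the column; it grows as the strap opens, clockwise seen from above, out to the post's side; limit 1.8, start 1.25 to 1.55. The hinge is stiff (about 2 N at the knob) and stays where left.
- strap_knob (a point): Middle of the upright black round knob (20 mm wide, 60 to 82 mm above the bench), 66 mm from the pivot axis, on the strap (22 mm wide, 50 to 57 mm above the bench, ending 21 mm past the knob). Under it is a sprung domed pad, 2.5 mm lower than a seated column's top: from about 0.25 rad it rides up the barrel, then presses with about 5 N.
- strap_hinge (a point): Point on the strap's upright pivot axis at the height of the middle of the knob.
- spanner: Bystander: flat steel open-ended spanner, 69 x 124 x 5 mm, origin under its centre.
- stopper: Bystander: black rubber stopper, 24 mm wide, 25 mm tall, origin under its centre.
- vial: Bystander: small clear vial with a dark screw cap, 27 mm wide, 62 mm tall, origin under its centre.
- timer: Bystander: small bench timer with a display, 58 x 73 x 38 mm, origin under its centre.
- beaker: Bystander: empty clear glass beaker, 73 mm wide, 96 mm tall, origin under its centre.
- bottle: Bystander: brown bottle with a cap, 60 mm wide, 147 mm tall, origin under its centre.

How it is judged (in metres and radians):
On the way:
1. with the strap still open, the column lies in both V notches and bears on the sprung end stop (z of column_mid in the frame of cradle_seat between -0.002 and 0.002 m and x of column_mid in the frame of cradle_seat between -0.0015 and 0.0015 m and angle between the y axis of column_mid and the y axis of cradle_seat, either way round below 0.03 rad and contact force between column and stop_block above 0.2 N and value of joint strap above 0.7 rad), for 0.2 s.
At the end, for the whole second after the job is handed in: Column at rest in both V notches (centre within 1.5 mm of the seat line sideways and 2 mm in height, axis within 0.03 rad), still pressing on the sprung stop (over 0.1 N); strap home (joint below 0.08 rad), its pad pressing on the column with over 2 N (z of column_mid in the frame of cradle_seat between -0.002 and 0.002 m and x of column_mid in the frame of cradle_seat between -0.0015 and 0.0015 m and angle between the y axis of column_mid and the y axis of cradle_seat, either way round below 0.03 rad and contact force between column and stop_block above 0.1 N and value of joint strap below 0.08 rad and contact force between column and strap above 2 N and linear speed of column below 0.01 m/s); the robot touches nothing.
It fails at once if the end stop is rammed: the column presses on it with more than 15 N (contact force between column and stop_block above 15 N).
It fails at once if the column is banged down or forced: more than 40 N between it and the cradle (contact force between column and cradle above 40 N).
It fails at once if another thing on the bench is shifted by more than 25 mm (distance of any of spanner, stopper, vial, timer, beaker, bottle from where it was at the start of the episode above 0.025 m).
It also fails if it takes over 59 s, if anything falls off the work surface, if the arm or the gripper's body presses on something with over 40 N, if the wrist force passes 120 N, or if a joint passes its speed limit or range.

### The arm

A 6-joint arm with a two-finger parallel gripper is mounted at the origin on a cart in front of the work surface, level with it; the furniture and walls round the work are solid. World frame = base frame: x ahead of the robot, y to its left, z up, the work surface at z = 0. Lengths are in mm, angles in rad, forces in N, time in s.
With the tool pointing down it reaches from about 200 to 875 mm from the base axis. Payload 3.4 kg.
Tool frame: the origin (TCP) lies midway between the tips of the shut fingers; the grasp point (between the pads) lies 19 mm behind it (manip.grasp_offset is the distance from the TCP to the grasp point, in mm); z points along the fingers, y is the line along which they close (so a half turn about z gives the same grasp; the last joint's range is limited). The gripper opens to 94 mm and grips with 3 to 60 N. Pads are 16 mm wide; open, the fingers measure 119 mm over their backs; the gripper's body (75 mm by 177 mm) begins 78 mm behind the grasp point.
Start: joints at [-1.225, 0.276, 1.505, -0, 1.361, -0.121], TCP at [258.773, -513.519, 205.493] pointing down, gripper open.
Joint ranges: [-2.89, 2.89], [-0.75, 2.08], [0.22, 2.7], [-1.18, 4.32], [0.11, 2.71], [-2.7, 2.7]. Speed limits (rad/s): [2.57, 2.57, 3.14, 3.14, 3.14, 3.14].

### API

Orientations are given as a 3x3 rotation matrix whose columns are the frame's x, y, z axes.
In Python, from station import manip, snapshot, hand_in, find_in, outline_of, spot_point gives the robot as it stands. Calls block until the motion is done:
- manip.reach(position, orientation): joint-space move of the TCP to a pose.
- manip.servo_line(position, orientation=None, feed=150, force_limit=None): straight line of the TCP; orientation=None keeps the orientation; feed is the mean speed in mm/s. With force_limit (N) it stops when the force on the tool has changed by that much, and returns True; else False.
- manip.move_j(angles): joint-space move.
- manip.gripper_open() and manip.grasp(newtons=None): open the fingers fully, or close them until they stop; newtons is the grip in N (None keeps the last).
- manip.pause(seconds).
- manip.inverse_kinematics(position, orientation): joint angles nearest the present ones, or None.
- manip.sense(): the state.
- snapshot(name): name is "scene" or "top" or "wrist"; returns a dict with "color" (480x640x3 uint8, blue, green, red), "depth" (480x640 float32, mm along the optical axis (not along the pixel's ray), 0 where there is no reading), "camera_matrix" (3x3 intrinsics, pixels), "k1" (the pictures are not rectified: a ray, as slopes to the right and down, at radius r is drawn at 1 + k1 r^2 times it, then the intrinsics apply), "camera_from_world" (4x4, takes a point from world to camera coordinates). Camera axes: x right, y up, looking along -z (the intrinsics and any distortion apply to the point x, -y, -z); pixel columns grow to the right and rows downward; lengths in mm; the calibration is good to about 2 mm. A picture is of the moment at which its call begins.
A pose or a line that the arm cannot do raises manip.MotionError and nothing moves.
- hand_in(): hands the job in; it is judged then, once.
Trained networks look in a picture, given as the dict that the camera call returned (one of the last four; its "shot" number tells which), for a name from the list of things; names that differ only in an ending like _2 or _b are one class to them, and where a whole thing is asked for, a point or a joint stands for the part that bears it (a point fixed in the world has none). Each returns a list of dicts, best first, with "confidence" (0 to 1); they miss things now and then, are a little off and sometimes report something else, mostly with a low value. They report only what shows in the picture. A call takes as long as a camera call.
- find_in(picture, target): "xy" ([column, row] as shares, 0 to 1, of the picture: columns of its width, rows of its height, amid what is visible of it).
- outline_of(picture, target): "mask" (480x640 bool, what is visible of it) and "xy" ([column, row] as shares, 0 to 1, of the picture: columns of its width, rows of its height, amid what is visible of it).
- spot_point(picture, target): "xy" ([column, row] as shares, 0 to 1, of the picture: columns of its width, rows of its height: a listed point, or the origin of a listed thing).
The state is a dict: "time_s": time; "q": joint angles; "joint_vel": joint speeds; "joint_torque": joint torques, N m; "eef_pos": TCP position; "tcp_rot": TCP orientation; "contact_force": force on the tool from outside, world axes, zero at the start; "wrist_torque": the same for the moment, N m; "finger_gap": opening from 0.0 (shut) to 1.0 (fully open); "grasp_force": force on a finger pad.
Only numpy, scipy, OpenCV 4.12 (cv2) and the standard library are available. Lean on these libraries where they do the work, as an engineer would, in place of code of your own. Each camera call takes 0.05 s, during which the arm holds its last target. There are 200 camera calls.

## Working session

There is one attempt and no reset: what is moved stays moved. The work goes in short steps, each a Python script; the robot and the scene stay as the last script left them, time stands still between calls to the robot, and variables do not carry over. Pictures are saved under pics/ and viewed, at most 10 in all, crops included, and the job is handed in when it is done.

```bash
mkdir -p pics; cat > h.py <<'E'
import numpy as np, cv2
from station import manip, snapshot, hand_in, find_in, outline_of, spot_point
def ray(p,xy,px=False):
    u,v=(xy if px else (xy[0]*640,xy[1]*480)); K=np.array(p["camera_matrix"])
    k=p["k1"]; d=np.array([(u-K[0,2])/K[0,0],(v-K[1,2])/K[1,1]]); s=d.copy()
    for _ in range(30): s=d/(1+k*(s@s))
    T=np.linalg.inv(np.array(p["camera_from_world"]))
    return T[:3,3], T[:3,:3]@np.array([s[0],-s[1],-1.0])
def at_z(p,xy,z,px=False):
    o,r=ray(p,xy,px); return o+r*(z-o[2])/r[2]
def proj(p,X):
    K=np.array(p["camera_matrix"]); c=(np.array(p["camera_from_world"])@np.append(X,1))[:3]
    s=np.array([c[0],-c[1]])/-c[2]; s=s*(1+p["k1"]*(s@s)); return K[:2,:2]@s+K[:2,2]
def mask_pts(p,m):
    """world points of mask pixels with depth"""
    v,u=np.nonzero(m&(p["depth"]>0)); K=np.array(p["camera_matrix"])
    d=np.stack([(u-K[0,2])/K[0,0],(v-K[1,2])/K[1,1]],1); s=d.copy()
    for _ in range(30): s=d/(1+p["k1"]*(s**2).sum(1,keepdims=True))
    z=p["depth"][v,u]; c=np.stack([s[:,0]*z,-s[:,1]*z,-z,np.ones_like(z)],1)
    return (c@np.linalg.inv(np.array(p["camera_from_world"])).T)[:,:3]
E
python3 - <<'E'
from h import *
for n in ["scene","top"]:
    p=snapshot(n); cv2.imwrite(f"pics/{n}0.png",p["color"])
    print(n,np.linalg.inv(p["camera_from_world"])[:3].round(2).tolist(),p["k1"])
    for t,z in [("column_mid",14),("cradle",0),("cradle_seat",28),("stop_block",0),("strap_knob",71),("strap_hinge",71),("spanner",0),("stopper",0),("vial",0),("timer",0),("beaker",0),("bottle",0)]:
        r=spot_point(p,t)
        print(t,[(round(d["confidence"],2),at_z(p,d["xy"],z)[:2].round(1).tolist(),(np.array(d["xy"])*[640,480]).round().tolist()) for d in r[:2]])
    for t in ["column_mid","strap"]:
        r=outline_of(p,t)
        if r:
            w=mask_pts(p,r[0]["mask"]); c=w.mean(0); print(t,r[0]["confidence"],len(w),np.median(w,0).round(1), w.min(0).round(),w.max(0).round())
            u,s,vt=np.linalg.svd((w-c)[:,:2],full_matrices=False); print(vt[0], s)
E
```

```text
scene [[-0.73, 0.36, -0.58, -89.61], [-0.68, -0.39, 0.62, 737.58], [0.0, 0.85, 0.53, 687.47]] -0.007882800110366102
column_mid [(0.96, [489.0, -7.0], [350.0, 268.0])]
cradle [(0.87, [498.8, -216.2], [392.0, 240.0])]
cradle_seat [(0.57, [498.1, -211.8], [392.0, 233.0])]
stop_block [(0.44, [610.8, -202.1], [359.0, 229.0])]
strap_knob [(0.69, [460.0, -116.3], [385.0, 237.0])]
strap_hinge [(0.66, [514.2, -142.8], [375.0, 227.0]), (0.36, [585.7, -190.4], [365.0, 212.0])]
spanner [(0.85, [491.2, 201.8], [292.0, 310.0])]
stopper [(0.59, [598.6, -94.0], [339.0, 244.0])]
vial [(0.67, [598.3, 9.3], [315.0, 259.0]), (0.18, [600.9, -82.3], [336.0, 245.0])]
timer [(0.62, [683.3, -306.2], [362.0, 209.0]), (0.25, [600.2, -91.8], [338.0, 244.0])]
beaker [(0.68, [500.7, 346.0], [241.0, 341.0])]
bottle [(0.69, [576.4, 398.4], [201.0, 336.0]), (0.24, [665.5, -287.6], [362.0, 213.0])]
strap 0.83 260 [ 483.6 -140.3   56.4] [ 447. -268.   -3.] [ 571. -125.   84.]
[-0.76397807  0.64524221] [566.83955932 275.6124985 ]
top [[-0.0, 0.98, -0.18, 398.82], [-1.0, 0.0, 0.02, 54.92], [0.02, 0.18, 0.98, 1127.24]] -
[... 219 characters left out ...]
37.0])]
strap_knob [(0.73, [467.5, -136.9], [399.0, 292.0])]
strap_hinge [(0.62, [528.6, -156.9], [407.0, 264.0])]
spanner [(0.67, [495.8, 188.6], [256.0, 282.0])]
stopper [(0.45, [597.3, -95.0], [375.0, 240.0])]
vial [(0.67, [601.5, -1.1], [336.0, 238.0])]
timer [(0.57, [673.7, -317.6], [464.0, 209.0])]
beaker [(0.89, [504.5, 350.8], [188.0, 278.0])]
bottle [(0.64, [577.5, 402.7], [168.0, 247.0]), (0.35, [596.9, -2.7], [337.0, 240.0])]
column_mid 0.77 537 [489.2 -22.8  23.4] [475. -86.  -4.] [506.  42.  34.]
[-0.03974801 -0.99920974] [875.27790681 153.29828484]
strap 0.74 487 [ 495.2 -148.4   57.6] [ 446. -184.   -3.] [ 549. -126.   85.]
[-0.95080826  0.30978001] [639.99795818 164.48184415]
```

```bash
ls; ls pics
```

```text
h.py
pics
scene0.png
top0.png
```

```bash
python3 - <<'E'
from h import *
a=cv2.imread("pics/top0.png")[180:340,280:500]; cv2.imwrite("pics/top0c.png",cv2.resize(a,None,fx=3.6,fy=3.6,interpolation=cv2.INTER_CUBIC))
s=manip.sense(); print(s["time_s"],np.round(s["tcp_rot"],3),s["finger_gap"])
def R(a): # tool x heading a, z down
    c,n=np.cos(a),np.sin(a); return np.array([[c,n,0],[n,-c,0],[0,0,-1.]])
p=snapshot("wrist"); T=np.linalg.inv(p["camera_from_world"]); M=np.eye(4);M[:3,:3]=s["tcp_rot"];M[:3,3]=s["eef_pos"]
print((np.linalg.inv(M)@T).round(3),p["camera_matrix"][0])
for a in np.arange(-np.pi,np.pi,np.pi/6):
    print(round(a,2),[None if q is None else np.round(q,2).tolist() for q in (manip.inverse_kinematics(x,R(a)) for x in ([487,-22,20],[500,-221,60]))])
E
```

```text
1.5 [[ 0.893  0.45   0.   ]
 [ 0.45  -0.893 -0.   ]
 [ 0.     0.    -1.   ]] 0.997066719768531
[[  -0.       0.964    0.267   77.857]
 [   1.       0.      -0.      -0.4  ]
 [  -0.       0.267   -0.964 -179.012]
 [   0.       0.       0.       1.   ]] [380.23385023   0.         321.13718006]
-3.14 [[-0.19, 0.33, 1.96, -0.0, 0.85, -1.76], [-0.54, 0.36, 1.78, -0.0, 1.0, -2.11]]
-2.62 [[-0.19, 0.33, 1.96, -0.0, 0.85, -2.28], [-0.54, 0.36, 1.78, -0.0, 1.0, -2.64]]
-2.09 [None, None]
-1.57 [None, [-0.54, 0.36, 1.78, -0.0, 1.0, 2.6]]
-1.05 [[-0.19, 0.33, 1.96, -0.0, 0.85, 2.43], [-0.54, 0.36, 1.78, -0.0, 1.0, 2.07]]
-0.52 [[-0.19, 0.33, 1.96, -0.0, 0.85, 1.91], [-0.54, 0.36, 1.78, -0.0, 1.0, 1.55]]
-0.0 [[-0.19, 0.33, 1.96, -0.0, 0.85, 1.38], [-0.54, 0.36, 1.78, -0.0, 1.0, 1.03]]
0.52 [[-0.19, 0.33, 1.96, -0.0, 0.85, 0.86], [-0.54, 0.36, 1.78, -0.0, 1.0, 0.5]]
1.05 [[-0.19, 0.33, 1.96, -0.0, 0.85, 0.34], [-0.54, 0.36, 1.78, -0.0, 1.0, -0.02]]
1.57 [[-0.19, 0.33, 1.96, -0.0, 0.85, -0.19], [-0.54, 0.36, 1.78, -0.0, 1.0, -0.54]]
2.09 [[-0.19, 0.33, 1.96, -0.0, 0.85, -0.71], [-0.54, 0.36, 1.78, -0.0, 1.0, -1.07]]
2.62 [[-0.19, 0.33, 1.96, -0.0, 0.85, -1.24], [-0.54, 0.36, 1.78, -0.0, 1.0, -1.59]]
```

View pics/top0c.png

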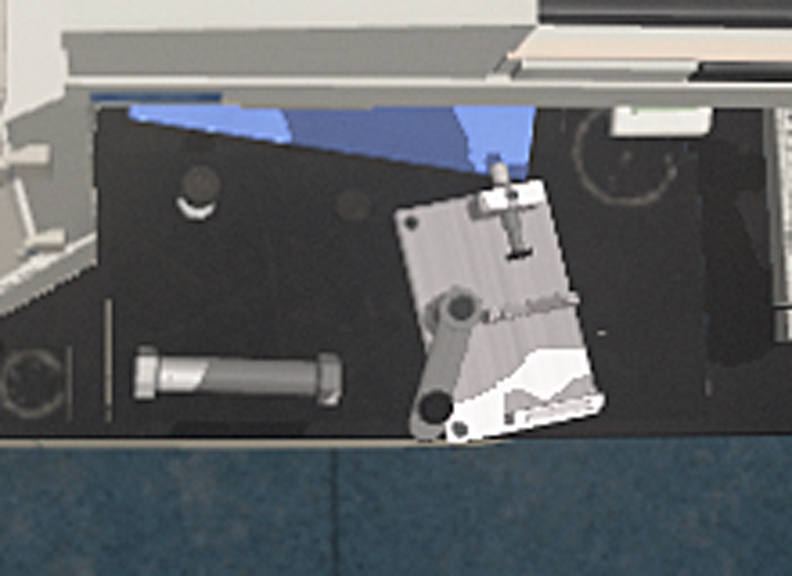

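```bash
cat >> h.py <<'E'
def R(a): # tool x heading a, z down
    c,n=np.cos(a),np.sin(a); return np.array([[c,n,0],[n,-c,0],[0,0,-1.]])
E
python3 - <<'E'
from h import *
def look(n,ts):
    p=snapshot("wrist"); cv2.imwrite(f"pics/{n}.png",p["color"]); np.save(f"pics/{n}.npy",p,allow_pickle=True)
    for t,z in ts:
        print(t,[(round(d["confidence"],2),at_z(p,d["xy"],z)[:2].round(1).tolist(),(np.array(d["xy"])*[640,480]).round().tolist()) for d in spot_point(p,t)[:2]])
    return p
manip.reach([490,-215,150],R(0.25))
look("w1",[("cradle",0),("cradle_seat",28),("stop_block",0),("strap_knob",71),("strap_hinge",71)])
manip.reach([487,-30,150],R(1.53))
p=look("w2",[("column_mid",14)])
r=outline_of(p,"column_mid")
if r:
    m=r[0]["mask"]; w=mask_pts(p,m); w=w[w[:,2]>8]; np.save("pics/colw.npy",w)
    rect=cv2.minAreaRect(w[:,:2].astype(np.float32)); print(r[0]["confidence"],len(w),rect, np.percentile(w[:,2],[5,50,95]))
print(manip.sense()["time_s"])
E
```

```text
cradle [(0.61, [498.4, -219.5], [328.0, 211.0])]
cradle_seat [(0.69, [500.4, -224.5], [335.0, 218.0])]
stop_block [(0.61, [601.7, -198.3], [334.0, 85.0])]
strap_knob [(0.93, [463.9, -142.2], [213.0, 252.0])]
strap_hinge [(0.92, [525.2, -161.2], [256.0, 175.0])]
column_mid [(0.97, [488.7, -19.7], [322.0, 211.0])]
0.87 4346 ((489.2184143066406, -23.306838989257812), (130.29025268554688, 32.41393280029297), 87.61957550048828) [16.81776626 23.61335004 28.01475203]
4.325
```

View pics/w1.png

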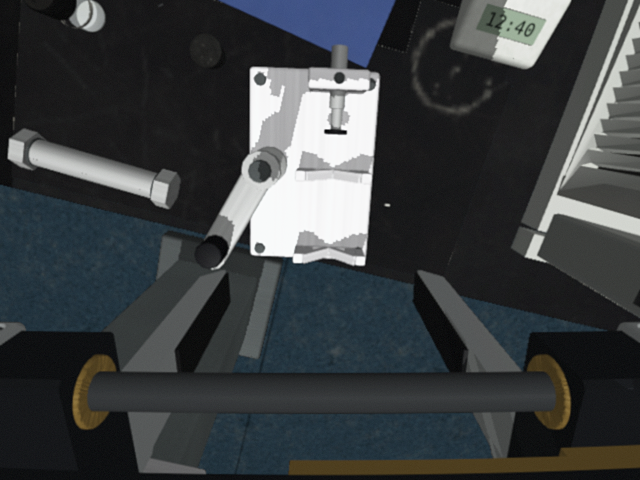

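View pics/w2.png

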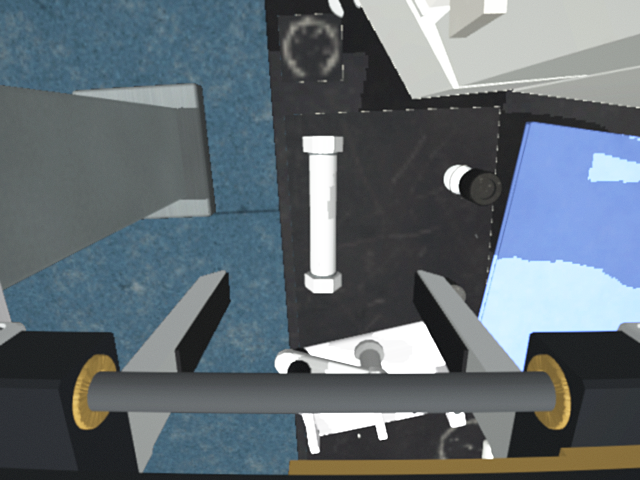

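```bash
python3 - <<'E'
from h import *
p=np.load("pics/w2.npy",allow_pickle=True).item()
for uv in [(323,137),(323,292)]: print(at_z(p,uv,28,True).round(1))
p=np.load("pics/w1.npy",allow_pickle=True).item()
m=np.zeros((480,640),bool); m[55:275,225:400]=1
w=mask_pts(p,m)
b=w[(w[:,2]>4)&(w[:,2]<12)][:,:2]
# keep largest cluster via raster
c0=np.array([540,-195.]); b=b[np.linalg.norm(b-c0,axis=1)<110].astype(np.float32)
print(len(b),cv2.minAreaRect(b),cv2.boxPoints(cv2.minAreaRect(b)).round(1).tolist())
def fr(a): y=np.array([np.cos(a),np.sin(a)]); return np.array([y[1],-y[0]]),y
for a in np.radians([-166,-165,-164,-163]):
    x,y=fr(a); q=[[np.percentile(b@e,s) for s in (.3,99.7)] for e in (x,y)]
    print(np.degrees(a),[round(v[1]-v[0],1) for v in q],(x*(np.mean(q[0])-18)+y*(np.mean(q[1])+37)).round(1))
# V plate tops
t=w[(w[:,2]>29)&(w[:,2]<34)]; print(len(t))
from scipy.cluster.vq import kmeans2
x,y=fr(np.radians(-165)); o=np.array([500,-221])
loc=np.c_[(t[:,:2]-o)@x,(t[:,:2]-o)@y]
for lo,hi in((-45,-22),(22,45)):
    s=loc[(loc[:,1]>lo)&(loc[:,1]<hi)&(abs(loc[:,0])<36)]
    if len(s)>5: print(len(s),s.mean(0),s.min(0),s.max(0),np.polyfit(s[:,0],s[:,1],1))
# tip black, z~28
for uv in [(336,131),(326,131),(347,131)]: print("tip",(lambda X:((X-o)@x,(X-o)@y))(at_z(p,uv,28,True)[:2]))
E
```

```text
[491.8  41.4  28. ]
[486.5 -87.7  28. ]
18101 ((534.4596557617188, -187.9759063720703), (168.41851806640625, 122.82752227783203), 13.581339836120605) [[438.20001220703125, -148.10000610351562], [467.0, -267.3999938964844], [630.7000122070312, -227.89999389648438], [601.9000244140625, -108.5]]
-166.0 [np.float64(105.1), np.float64(162.3)] [ 505.  -221.5]
-165.0 [np.float64(107.1), np.float64(161.1)] [ 505.4 -222. ]
-164.0 [np.float64(109.1), np.float64(159.9)] [ 505.8 -222.5]
-163.0 [np.float64(111.0), np.float64(158.6)] [ 506.2 -222.8]
1364
352 [ -1.84260161 -33.07710324] [-31.8299733  -38.64699236] [ 27.7931974  -27.86618266] [ -0.05825329 -33.18444086]
316 [ 1.76914934 34.57379247] [-28.33626733  29.39303188] [31.60706143 40.44349925] [-0.05926935 34.6786488 ]
tip (np.float64(-4.536425423605536), np.float64(-67.79915741095292))
tip (np.float64(3.1300928606959673), np.float64(-67.89274296269168))
tip (np.float64(-12.97204399500805), np.float64(-67.70095480116622))
```

```bash
python3 - <<'E'
from h import *
R1=R(1.530)
manip.servo_line([489.0,-28.2,60],R1,feed=120)
print(manip.servo_line([489.0,-28.2,4],R1,feed=60,force_limit=6), manip.sense()["eef_pos"])
manip.grasp(25); s=manip.sense(); print(s["finger_gap"]*94,s["grasp_force"],s["time_s"])
manip.servo_line([489.0,-28.2,115],feed=100)
manip.reach([485.6,-224.3,110],R(0.209))
s=manip.sense(); print(s["finger_gap"]*94,s["grasp_force"],s["contact_force"],s["time_s"],s["eef_pos"])
p=snapshot("wrist"); cv2.imwrite("pics/w3.png",p["color"])
E
```

```text
False [489.37945844 -28.27155585   4.25880876]
21.460961925161975 25.0000861287117 7.4167
21.22100597921055 24.99942809343338 [ 0.24320438  1.27163149 -3.7151624 ] 9.5833 [ 485.21343407 -223.49282551  109.44790314]
```

View pics/w3.png

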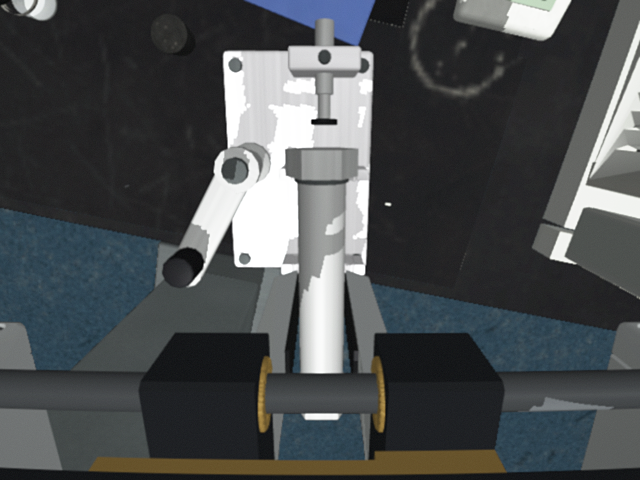

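```bash
python3 - <<'E'
from h import *
P=[485.6,-224.3]
manip.servo_line(P+[32],feed=80)
s=manip.sense(); print(s["eef_pos"],s["contact_force"])
print(manip.servo_line(P+[13],feed=12,force_limit=4))
s=manip.sense(); print(s["eef_pos"],s["contact_force"],s["wrist_torque"],s["time_s"])
p=snapshot("wrist"); cv2.imwrite("pics/w4.png",p["color"])
E
```

```text
[ 486.10037119 -224.56868287   32.48620693] [ 0.22034843  0.03122492 -3.19358424]
True
[ 485.6138267  -224.46783045   17.83022356] [ 0.9746465  -0.77916338  4.56742409] [-0.05041905  0.00607574 -0.05150605] 11.8583
```

View pics/w4.png

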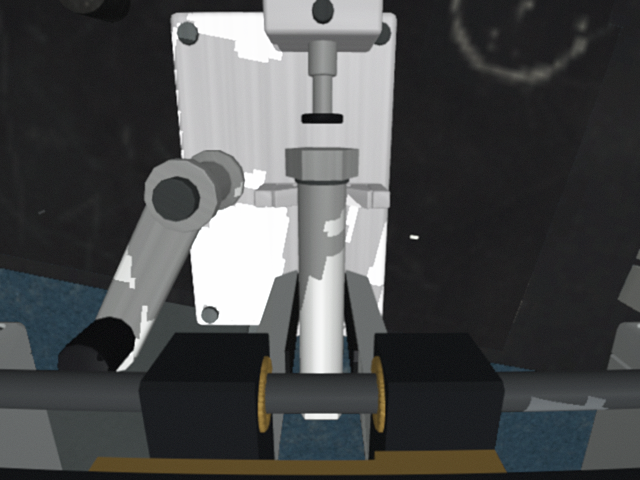

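```bash
python3 - <<'E'
from h import *
o=np.array([499.3,-221.4]); y=np.array([-.978,-.208])
at=lambda d,z: list(o+y*d)+[z]
manip.gripper_open(); s=manip.sense(); print(s["contact_force"],s["finger_gap"],s["time_s"])
manip.servo_line([485.6,-224.3,100],feed=100)
s=manip.sense(); print(s["contact_force"])
manip.grasp(10)
manip.servo_line(at(95,100),feed=120)
p=snapshot("wrist"); cv2.imwrite("pics/w5.png",p["color"])
manip.servo_line(at(95,15),feed=100)
manip.servo_line(at(88,15),feed=40); manip.pause(.2)
f0=manip.sense()["contact_force"]
hit=manip.servo_line(at(58,15),feed=8,force_limit=5)
s=manip.sense(); print(hit,s["contact_force"],f0,(s["eef_pos"][:2]-o)@y,s["eef_pos"],s["time_s"])
E
```

```text
[ 0.77047242 -0.17208662  1.29186794] 1.0009590646242792 13.0917
[-0.3637651   0.44563073 -0.51406628]
True [ 0.10000017 -0.48847137  0.09344254] [-0.64885807 -0.00800878  0.10998614] 83.97668585419981 [ 417.06807708 -238.48589058   14.61953854] 19.175
```

View pics/w5.png

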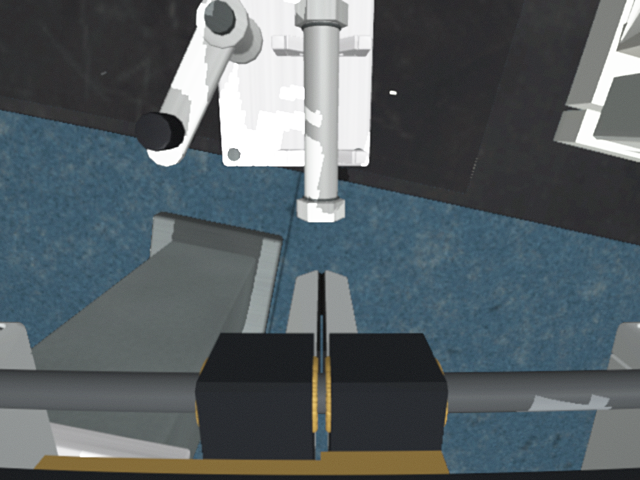

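```bash
python3 - <<'E'
from h import *
o=np.array([499.3,-221.4]); y=np.array([-.978,-.208])
at=lambda d,z: list(o+y*d)+[z]
F=lambda s:float(s["contact_force"][:2]@y)
d=83.5; log=[]
while d>62:
    d-=0.75
    hit=manip.servo_line(at(d,15),feed=9,force_limit=6)
    s=manip.sense(); log.append((round(d,2),round(float((s["eef_pos"][:2]-o)@y),2),hit,round(F(s),2),round(s["time_s"],2)))
    if F(s)>5.0 or s["time_s"]>30: break
print(*log,sep="\n")
p=snapshot("wrist"); cv2.imwrite("pics/w6.png",p["color"])
E
```

```text
(82.75, 83.52, False, 3.78, 19.54)
(82.0, 82.34, False, 2.85, 19.79)
(81.25, 81.33, False, 1.91, 20.04)
(80.5, 80.52, False, 2.81, 20.29)
(79.75, 79.69, False, 3.22, 20.54)
(79.0, 78.93, False, 3.1, 20.79)
(78.25, 78.19, False, 3.31, 21.04)
(77.5, 77.43, False, 3.83, 21.29)
(76.75, 76.67, False, 3.34, 21.54)
(76.0, 75.88, False, 3.33, 21.79)
(75.25, 75.13, False, 3.09, 22.04)
(74.5, 74.38, False, 3.99, 22.29)
(73.75, 73.64, False, 3.21, 22.54)
(73.0, 73.09, False, 3.98, 22.79)
(72.25, 72.56, False, 5.22, 23.04)
```

View pics/w6.png

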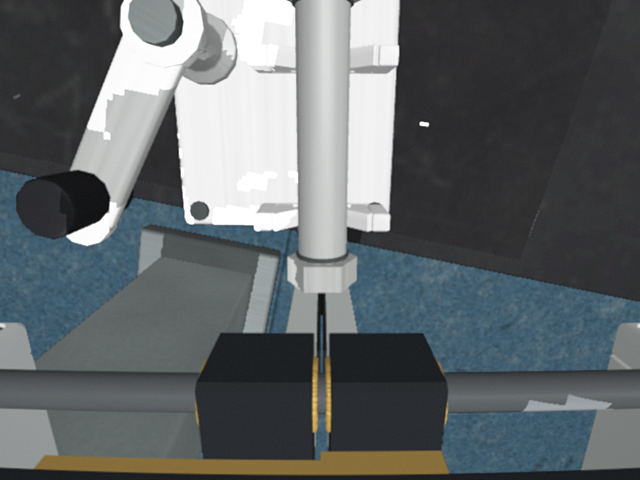

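```bash
python3 - <<'E'
from h import *
o=np.array([499.3,-221.4]); y=np.array([-.978,-.208])
at=lambda d,z: list(o+y*d)+[z]
F=lambda s:float(s["contact_force"][:2]@y)
d=72.25
while d>69:
    d-=0.5
    manip.servo_line(at(d,15),feed=8,force_limit=5)
    s=manip.sense(); print(d,round(float((s["eef_pos"][:2]-o)@y),2),round(F(s),2))
    if F(s)>6.3: break
manip.pause(.3); print(F(manip.sense()))
manip.servo_line(at(92,15),feed=40)
manip.servo_line(at(92,100),feed=120)
manip.servo_line(at(30,110),feed=120)
manip.pause(.2)
p=snapshot("wrist"); cv2.imwrite("pics/w7.png",p["color"][0:360,120:480])
for t,z in [("column_mid",28),("cradle_seat",28),("strap_knob",71),("strap_hinge",71)]:
    print(t,[(round(q["confidence"],2),at_z(p,q["xy"],z)[:2].round(1).tolist(),(np.array(q["xy"])*[640,480]).round().tolist()) for q in spot_point(p,t)[:2]])
print(manip.sense()["time_s"])
E
```

```text
71.75 72.21 5.84
71.25 71.95 5.57
70.75 71.68 5.4
70.25 71.41 7.36
6.262574385759945
column_mid [(0.6, [502.9, -220.4], [322.0, 193.0])]
cradle_seat [(0.53, [522.9, -152.7], [230.0, 143.0])]
strap_knob []
strap_hinge [(0.86, [525.8, -161.3], [227.0, 145.0])]
27.0667
```

View pics/w7.png

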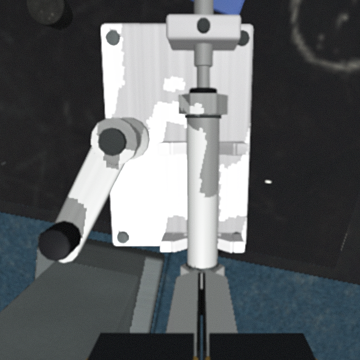

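```bash
python3 - <<'E'
from h import *
hg=np.array([526,-161.2])
def pose(deg,back,z,r=66):
    a=np.radians(deg); e=np.array([np.cos(a),np.sin(a)]); t=np.array([-e[1],e[0]])
    return list(hg+r*e-back*t)+[z], R(a-np.pi/2), t
P,Q,t=pose(162.7,34,110); manip.reach(P,Q)
P,Q,t=pose(162.7,34,63); print(manip.servo_line(P,feed=80,force_limit=6))
manip.pause(.1); f0=manip.sense()["contact_force"]
for deg in list(np.arange(166,226,6.)):
    P,Q,t=pose(deg,18,63); hit=manip.servo_line(P,Q,feed=25,force_limit=15)
    s=manip.sense(); f=s["contact_force"]-f0; d=s["eef_pos"][:2]-hg
    print(deg,hit,(-(f[:2]@t)).round(1),f.round(1),round(float(np.degrees(np.arctan2(d[1],d[0]))%360+np.degrees(np.arctan2(18,66))),1),round(s["eef_pos"][2],1),round(s["time_s"],1))
    if hit: break
p=snapshot("wrist"); cv2.imwrite("pics/w8.png",p["color"])
E
```

```text
False
166.0 False 1.8 [-0.5  2.   1.3] 166.0 62.9 29.7
172.0 False 1.6 [-0.4  1.7  1. ] 172.1 62.9 30.1
178.0 False 1.0 [-1.2  1.1  0.8] 178.0 62.9 30.5
184.0 False 1.2 [-1.4  1.2  0.6] 184.1 62.9 31.0
190.0 False 0.8 [-1.4  0.5  0.6] 190.0 62.9 31.4
196.0 False 2.3 [-1.7  1.9  0.5] 196.0 62.9 31.8
202.0 False 1.5 [-2.   0.9  0.6] 202.1 63.0 32.3
208.0 False 0.7 [-0.6  0.4 -0.2] 208.1 63.0 32.7
214.0 False 1.2 [-1.4  0.5 -0.1] 214.1 63.0 33.1
220.0 False 2.1 [-1.6  1.5  0.3] 220.1 63.0 33.6
```

View pics/w8.png

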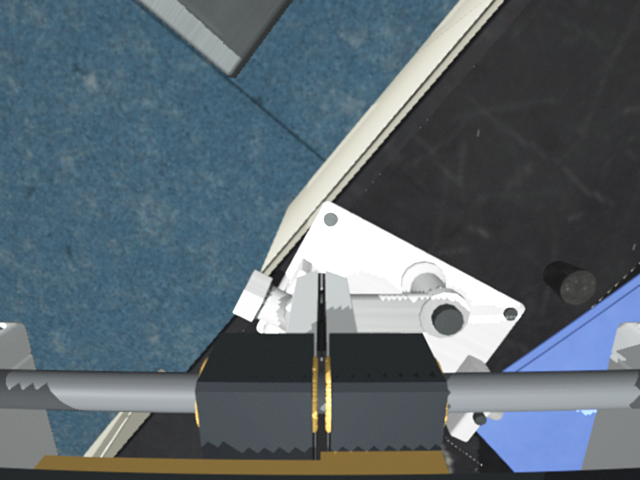

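```bash
python3 - <<'E'
from h import *
hg=np.array([526,-161.2])
def pose(deg,back,z,r=66):
    a=np.radians(deg); e=np.array([np.cos(a),np.sin(a)]); t=np.array([-e[1],e[0]])
    return list(hg+r*e-back*t)+[z], R(a-np.pi/2), t
for deg in np.r_[np.arange(223,242,3.),np.arange(242,252,1.)]:
    P,Q,t=pose(deg,18,63); hit=manip.servo_line(P,Q,feed=15,force_limit=12)
    s=manip.sense(); f=s["contact_force"]; d=s["eef_pos"][:2]-hg; ft=-(f[:2]@t)
    print(deg,hit,ft.round(1),f.round(1),round(float(np.degrees(np.arctan2(d[1],d[0]))%360+np.degrees(np.arctan2(18,66))),1),round(s["time_s"],1))
    if hit and deg>243 or ft>16: break
E
```

```text
223.0 False 1.6 [-1.9  0.5 -0.6] 223.0 34.0
226.0 False 1.4 [-2.   0.  -0.3] 226.1 34.4
229.0 False 2.5 [-2.4  1.1 -0.2] 229.2 34.8
232.0 False 2.1 [-3.1 -0.5  0.6] 232.2 35.2
235.0 False 5.1 [-4.6  2.2  3.1] 234.4 35.6
238.0 False 5.2 [-4.1  3.2  2.5] 237.4 36.0
241.0 False 4.4 [-4.3  1.4  3.2] 240.4 36.4
242.0 False 5.6 [-5.3  2.   3.1] 241.3 36.6
243.0 False 4.4 [-4.5  0.8  4.2] 242.5 36.9
244.0 False 4.3 [-4.1  1.4  3.1] 243.6 37.1
245.0 False 4.7 [-4.5  1.4  2.6] 244.7 37.4
246.0 False 6.1 [-5.8  2.   2.9] 245.3 37.6
247.0 False 7.6 [-7.3  2.3  7. ] 245.4 37.9
248.0 False 10.3 [-9.5  3.9  7.8] 245.4 38.1
249.0 False 12.3 [-11.6   4.2   8.4] 245.5 38.4
250.0 False 12.8 [-12.3   3.5  10.9] 245.5 38.6
251.0 False 14.6 [-13.5   5.7  11.8] 245.6 38.9
```

Hard stop reached at 245.5°, as predicted. I'll back off, lift clear and check.

```bash
python3 - <<'E'
from h import *
hg=np.array([526,-161.2]); o=np.array([499.3,-221.4]); y=np.array([-.978,-.208])
a=np.radians(245.5); e=np.array([np.cos(a),np.sin(a)]); t=np.array([-e[1],e[0]])
Q=R(a-np.pi/2)
manip.servo_line(list(hg+66*e-45*t)+[63],Q,feed=40)
manip.servo_line(list(hg+66*e-45*t)+[120],feed=100)
manip.reach(list(o+y*45)+[130],R(.209)); manip.pause(.2)
p=snapshot("wrist"); cv2.imwrite("pics/w9.png",p["color"][0:360,120:520])
for tt,z in [("column_mid",28),("strap_knob",71),("strap_hinge",71)]:
    print(tt,[(round(q["confidence"],2),at_z(p,q["xy"],z)[:2].round(1).tolist()) for q in spot_point(p,tt)[:1]])
print(manip.sense()["time_s"],manip.sense()["contact_force"])
E
```

```text
column_mid [(0.87, [501.0, -218.5])]
strap_knob [(0.72, [499.2, -219.4])]
strap_hinge [(0.86, [524.3, -162.6])]
43.0583 [-0.76341337 -1.11465646 -0.05518492]
```

View pics/w9.png

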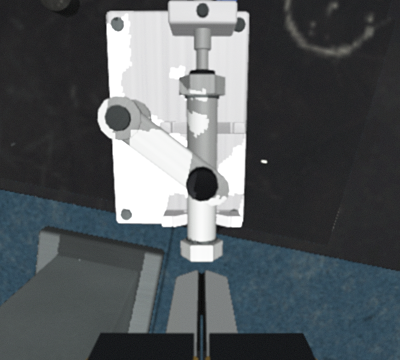

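The strap is home, with the knob at crop pixel (202,183) over the seat. The column lies in both notches with its end on the black tip at (203,73), and the robot is clear.

```bash
python3 -c "
from h import *
print(hand_in())"
```

```text
the job is handed in; nothing more can be done
None
```

I handed the job in at about 43 s. In the last picture the column lies in both V notches with its end on the sprung tip, the strap is on its hard stop over it, and the robot is clear. The hand-in gave no verdict.

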